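# Find the rocking corner of a microscope lamp plate and press its shim flat

## Task

One corner of the microscope lamp's plate rocks: press down on the plate's corners one after another with the fingertips until you find the corner that gives, pushing it down until it stops. Then press that corner's steel shim leaf, which sticks out at the side, fully flat; leave the other three leaves standing, so that the plate sits level. Pick nothing up, do not touch or move the box, bottle or canister, and move clear.

Things in the scene. Friction and masses are not known exactly. Their poses are not given: they have to be found in the camera images.
- plate: Aluminium plate, 160 x 160 x 12 mm, level, top 38 mm above the bench; origin at the centre of its underside, z up, x away from the robot, y left, edges along x and y. A white lamp base (68 x 68 mm, 37 mm high) is fixed on its centre. Sprung level on a central pivot. Three corners rest tight on hidden feet; the fourth, a different one each time, has a 4 mm gap under it.
- corner_near_left (a point): Press point on the plate's top face at its near left corner (far: plate's +x, left: +y), 18 mm in from both edges, marked by a dark dot 20 mm across. A solid corner gives less than 1.5 mm; the loose one sinks 4 to 5 mm under about 8 N, then stops, and springs back when let go.
- corner_near_right (a point): Press point on the plate's top face at its near right corner (far: plate's +x, left: +y), 18 mm in from both edges, marked by a dark dot 20 mm across. A solid corner gives less than 1.5 mm; the loose one sinks 4 to 5 mm under about 8 N, then stops, and springs back when let go.
- corner_far_left (a point): Press point on the plate's top face at its far left corner (far: plate's +x, left: +y), 18 mm in from both edges, marked by a dark dot 20 mm across. A solid corner gives less than 1.5 mm; the loose one sinks 4 to 5 mm under about 8 N, then stops, and springs back when let go.
- corner_far_right (a point): Press point on the plate's top face at its far right corner (far: plate's +x, left: +y), 18 mm in from both edges, marked by a dark dot 20 mm across. A solid corner gives less than 1.5 mm; the loose one sinks 4 to 5 mm under about 8 N, then stops, and springs back when let go.
- leaf_near_left (a point): Thumb pad (30 x 24 mm) centre, on the upper face of the near left corner's shim leaf: a steel tongue 48 mm long, 4 mm thick, out of the plate's left (+y) side, hinged 6 mm outside its edge, 11 mm above the bench. This point is 36 mm out from the hinge; it starts 27 mm above the bench (leaf sloping up outward, 0.4 rad) and is at 13 mm when the leaf is flat.
- leaf_near_right (a point): Thumb pad (30 x 24 mm) centre, on the upper face of the near right corner's shim leaf: a steel tongue 48 mm long, 4 mm thick, out of the plate's right (-y) side, hinged 6 mm outside its edge, 11 mm above the bench. This point is 36 mm out from the hinge; it starts 27 mm above the bench (leaf sloping up outward, 0.4 rad) and is at 13 mm when the leaf is flat.
- leaf_far_left (a point): Thumb pad (30 x 24 mm) centre, on the upper face of the far left corner's shim leaf: a steel tongue 48 mm long, 4 mm thick, out of the plate's left (+y) side, hinged 6 mm outside its edge, 11 mm above the bench. This point is 36 mm out from the hinge; it starts 27 mm above the bench (leaf sloping up outward, 0.4 rad) and is at 13 mm when the leaf is flat.
- leaf_far_right (a point): Thumb pad (30 x 24 mm) centre, on the upper face of the far right corner's shim leaf: a steel tongue 48 mm long, 4 mm thick, out of the plate's right (-y) side, hinged 6 mm outside its edge, 11 mm above the bench. This point is 36 mm out from the hinge; it starts 27 mm above the bench (leaf sloping up outward, 0.4 rad) and is at 13 mm when the leaf is flat.
- shim_near_left (a joint): Angle of the near left shim leaf (rad): 0 standing up, 0.4 pressed flat (end stop). About 8 N straight down on its thumb pad moves it; it stays where it is left. Pressed flat it raises that corner's foot 4 mm: this fills the gap at the loose corner; at a solid corner it jams or tips the plate.
- shim_near_right (a joint): Angle of the near right shim leaf (rad): 0 standing up, 0.4 pressed flat (end stop). About 8 N straight down on its thumb pad moves it; it stays where it is left. Pressed flat it raises that corner's foot 4 mm: this fills the gap at the loose corner; at a solid corner it jams or tips the plate.
- shim_far_left (a joint): Angle of the far left shim leaf (rad): 0 standing up, 0.4 pressed flat (end stop). About 8 N straight down on its thumb pad moves it; it stays where it is left. Pressed flat it raises that corner's foot 4 mm: this fills the gap at the loose corner; at a solid corner it jams or tips the plate.
- shim_far_right (a joint): Angle of the far right shim leaf (rad): 0 standing up, 0.4 pressed flat (end stop). About 8 N straight down on its thumb pad moves it; it stays where it is left. Pressed flat it raises that corner's foot 4 mm: this fills the gap at the loose corner; at a solid corner it jams or tips the plate.
- slide_box: Wooden slide box, 102 x 77 x 36 mm, beyond the stand; origin at the centre of its underside. Leave alone.
- stain_bottle: Small amber bottle, 36 mm across, 75 mm tall, left of the stand; origin at the centre of its underside. Leave alone.
- lens_can: Small aluminium lens canister, 38 mm across, 52 mm tall, right of the stand; origin at the centre of its underside. Leave alone.

How it is judged:
By the outcome, as a careful person would: the job done as asked, in the order asked, and still so for the second after the job is handed in, with the robot touching nothing.
It also fails if it takes over 56 s, if anything falls off the work surface, if the arm or the gripper's body presses on something with over 40 N, if the wrist force passes 120 N, or if a joint passes its speed limit or range.

## Robot

A 6-joint arm with a two-finger parallel gripper is mounted at the origin on the work surface. World frame = base frame: x ahead of the robot, y to its left, z up, the work surface at z = 0. Lengths are in m, angles in rad, forces in N, time in s.
With the tool pointing down it reaches from about 0.375 to 0.9 m from the base axis. Payload 3.1 kg.
Tool frame: the origin (TCP) lies midway between the tips of the shut fingers; the grasp point (between the pads) lies 19 mm behind it; y points along the fingers, x is the direction in which the jaws open and shut, and the axes are right-handed (so a half turn about y gives the same grasp; the last joint's range is limited). The gripper opens to 87 mm and grips with 3 to 60 N. Pads are 19 mm wide; open, the fingers measure 117 mm over their backs; the gripper's body (75 mm by 190 mm) begins 51 mm behind the grasp point.
Start: joints at [-1.282, 0.527, 1.433, -0, 1.181, -0.178], TCP at [0.281, -0.558, 0.223] pointing down, gripper open.
Joint ranges: [-3.08, 3.08], [-0.75, 2.2], [0.22, 2.44], [-1.43, 4.57], [0, 2.65], [-2.85, 2.85]. Speed limits (rad/s): [2.79, 2.79, 3.14, 3.14, 3.14, 3.14].

## Interface

Orientations are given as a unit quaternion [x, y, z, w].
In Python, from rig import * gives the robot as it stands.
- The arm moves only by the tool jog_arm, never from a script. Its argument "series" is a list of rows, each a list of 7 numbers: the shift along the tool's x, y, z in mm, then the turn, a rotation vector about the tool's x, y, z in rad, then the gripper's target within -1 to 1 (shut at 1, half-way at 0, fully open at -1). A call has 1 to 20 rows; each row is the pose to reach, as a shift and turn from the pose commanded when the call began, along the tool's axes at that moment; what a row does not reach only later rows make up. A row lasts 1/8 s, in which the tool goes at most 62.5 mm and 10.7 degrees, less where a joint would pass 70% of its speed; a pose out of reach is approached as far as the arm can. A call with a gripper value outside its range is refused whole. The fingers move at their own pace and stop on an object; "grip_force" is the grip in N (left out, the last holds). Time passes only in rows, so rows that repeat a pose let the fingers close. It gives the time, the measured TCP pose, the force and the opening at its end, in the units of the state.
- get_obs(): the state, without advancing time (a new reading comes with each control period).
- camera(name): name is "scene" or "side" or "wrist"; returns a dict with "img" (420x560x3 uint8, red, green, blue), "depth" (420x560 float32, m along the optical axis (not along the pixel's ray), 0 where there is no reading), "camera_matrix" (3x3 intrinsics, pixels), "rvec" (rotation vector, rad) and "tvec" (3), from world to camera coordinates, as OpenCV has them. Camera axes: x right, y down, z forward; pixel columns grow to the right and rows downward; lengths in m; the calibration is good to about 2 mm. A picture is of the moment at which its call begins.
- hand_in(): hands the job in, once; it reports no verdict.
The state is a dict: "time": time; "q": joint angles; "joint_velocities": joint speeds; "joint_torque": joint torques, N m; "position": TCP position; "tool_rot": TCP orientation; "ft_force": force on the tool from outside, world axes, zero at the start; "moment": the same for the moment, N m; "grip_width": finger opening in m.
Only numpy, scipy, OpenCV 4.12 (cv2) and the standard library are available. Lean on these libraries where they do the work, as an engineer would, in place of code of your own. Each camera call takes 0.05 s, during which the arm holds its last target.

## Working session

There is one attempt and no reset: what is moved stays moved. The work goes in short steps, Python scripts to look and compute and a tool call to move; the robot and the scene stay as the last step left them, time stands still between calls to the robot, and variables do not carry over. Pictures are saved under pics/ and viewed, and the job is handed in when it is done.

Besides the shell and the picture viewer there is one more tool, called in YAML: its name, and indented under it one key for each argument. jog_arm: Moves the arm, as the interface text tells. Its arguments: {"type":"object","properties":{"series":{"type":"array","items":{"type":"array","items":{"type":"number"}}},"grip_force":{"type":"number"}},"required":["series"]}

```bash
mkdir -p pics; ls; python3 - <<'E'
from rig import *
import cv2
o=get_obs()
for k,v in o.items(): print(k,v)
for n in ("scene","side","wrist"):
    c=camera(n); cv2.imwrite(f"pics/{n}0.png",c["img"][:,:,::-1])
    import numpy as np
    np.savez(f"{n}0.npz",**c)
    R=cv2.Rodrigues(np.array(c["rvec"]))[0]; print(n,(-R.T@np.array(c["tvec"]).reshape(3)),R[2])
E
```

```text
pics
time 0.0
q [-1.28248552e+00  5.28461258e-01  1.43387537e+00 -6.16727137e-05
  1.18140900e+00 -1.78506555e-01]
joint_velocities [-0.0003327  -0.00154274  0.00149289 -0.00085784  0.00030082 -0.00061467]
joint_torque [ 5.21851889e-04 -4.40030479e+01 -1.76593423e+01  6.34628325e-02
  5.83612360e-02 -1.64111511e-04]
position [ 0.28107622 -0.55741785  0.22158322]
tool_rot [-0.6016005   0.3713674  -0.37020656  0.60258625]
ft_force [ 0.35048266 -0.02601549  0.1233166 ]
moment [-0.05473313  0.03839009 -0.00976914]
grip_width 0.08687095882347301
scene [1.33954331 0.3301158  0.69823242] [-0.71210155 -0.30695879 -0.6314172 ]
side [0.40674364 0.89413505 0.60450036] [ 0.21275362 -0.83546004 -0.50669755]
wrist [ 0.3493655  -0.52552275  0.38370963] [-0.24752192 -0.12263712 -0.9610895 ]
```

View pics/scene0.png

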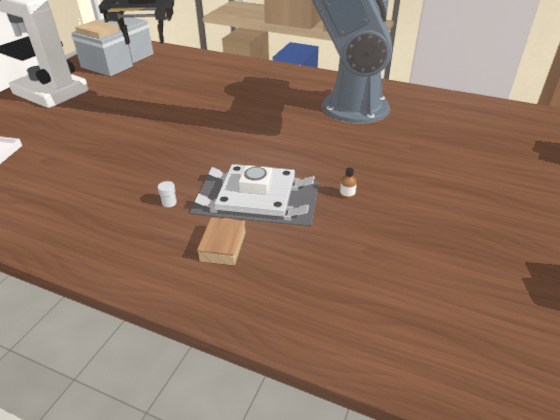

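View pics/side0.png

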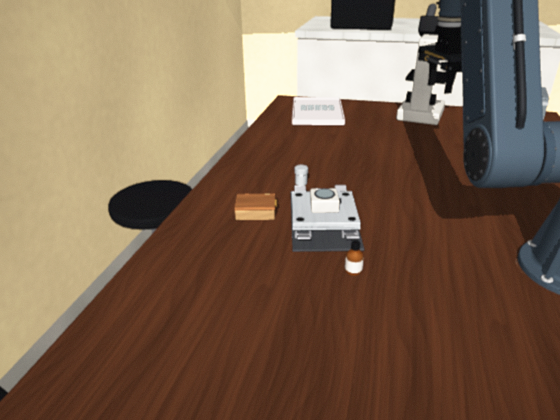

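The scene view shows the plate around (257,188), with dark dots near (237,169), (292,173), (223,199) and (277,204). The bottle is at (348,185), the canister at (167,195) and the box at (222,240).

```bash
cat > h.py <<'E'
import numpy as np, cv2
def load(n): return dict(np.load(n+".npz"))
def ray(c,uv,z):
    R=cv2.Rodrigues(c["rvec"])[0]; t=c["tvec"].reshape(3); C=-R.T@t
    d=R.T@np.linalg.inv(c["camera_matrix"])@np.array([uv[0],uv[1],1.]); return C+d*(z-C[2])/d[2]
def proj(c,P): return cv2.projectPoints(np.array(P,float).reshape(-1,1,3),c["rvec"],c["tvec"],c["camera_matrix"],None)[0].reshape(-1,2)
E
python3 - <<'E'
from h import *
for n,(x0,y0,x1,y1) in (("scene0",(190,155,325,225)),("side0",(280,180,370,260))):
    c=load(n); im=c["img"]; g=im.max(axis=2)
    m=((g<75)*255).astype(np.uint8); mm=np.zeros_like(m); mm[y0:y1,x0:x1]=m[y0:y1,x0:x1]
    k,l,s,ce=cv2.connectedComponentsWithStats(mm)
    for i in range(1,k):
        if 8<s[i,4]<120: print(n,s[i],ce[i].round(1),ray(c,ce[i],.038).round(4))
    crop=im[y0-20:y1+40,x0-40:x1+40]; crop=cv2.resize(crop,None,fx=3.5,fy=3.5,interpolation=2); cv2.imwrite(f"pics/crop_{n}.png",crop[:600,:800,::-1])
E
```

```text
side0 [343 193   5   2   9] [344.8 193.6] [ 0.5082 -0.1658  0.038 ]
side0 [296 194   5   2  10] [298.  194.5] [ 0.6278 -0.1331  0.038 ]
side0 [349 217   6   3  13] [351.5 218.4] [ 0.4763 -0.0435  0.038 ]
side0 [297 218   6   3  16] [299.8 219. ] [ 0.597  -0.0127  0.038 ]
side0 [292 231   2   5   9] [292.4 233.2] [0.6003 0.0521 0.038 ]
```

View pics/crop_scene0.png

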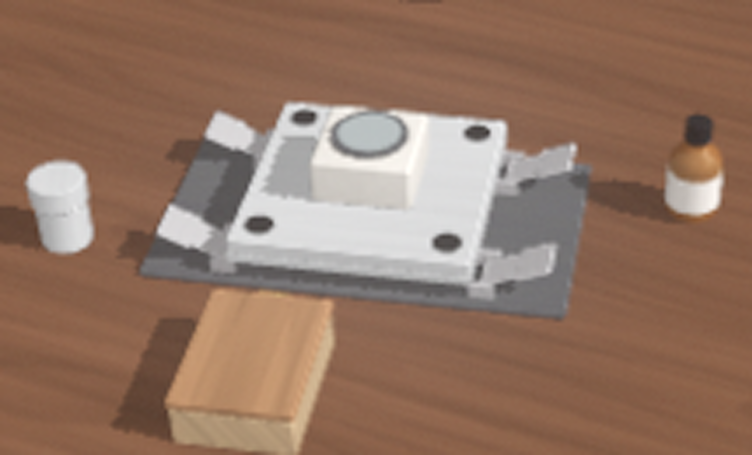

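View pics/wrist0.png

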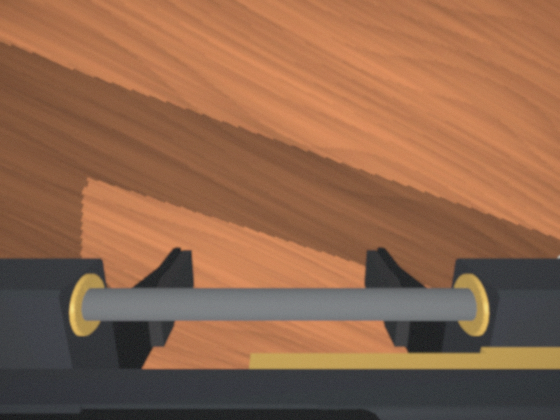

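The scene crop shows four dots, two leaves on each side, and the bottle about 60 px to the right of the leaves at full scale. In the side view the dots are 124 mm apart, as expected. I'll cross-check this with the scene view.

```bash
python3 - <<'E'
from h import *
c=load("scene0"); im=c["img"]; g=im.max(axis=2).astype(int)
P=[]
for u,v in ((237,168),(287,173),(224,199),(277,204)):
    w=g[v-7:v+8,u-9:u+10]; m=np.zeros_like(g,np.uint8); m[v-7:v+8,u-9:u+10]=(w<130)
    k,l,s,ce=cv2.connectedComponentsWithStats(m)
    for i in range(1,k): print(s[i],ce[i].round(1),ray(c,ce[i],.038).round(4))
s=load("side0")
S=np.array([[.5082,-.1658],[.6278,-.1331],[.4763,-.0435],[.597,-.0127]])
e1=(S[1]+S[3]-S[0]-S[2])/2; e2=(S[2]+S[3]-S[0]-S[1])/2
print("centre",S.mean(0),np.degrees(np.arctan2(e1[1],e1[0])),np.degrees(np.arctan2(-e2[0],e2[1])))
E
```

```text
[234 167   6   4  19] [236.5 168.1] [ 0.5072 -0.1587  0.038 ]
[245 172   2   4   5] [245.2 173.8] [ 0.5207 -0.1277  0.038 ]
[283 171   7   4  24] [286.  172.5] [ 0.4771 -0.038   0.038 ]
[215 192   4   7  19] [216.1 194.3] [ 0.6196 -0.1528  0.038 ]
[220 197   8   4  27] [223.6 198.5] [ 0.6267 -0.129   0.038 ]
[274 202   8   5  31] [277.2 203.9] [ 0.5973 -0.0085  0.038 ]
[286 211   1   1   1] [286. 211.] [0.6125 0.0194 0.038 ]
centre [ 0.552325 -0.088775] 14.80222903843865 14.485286827344792
```

```bash
python3 - <<'E'
from rig import *
from h import *
from scipy.spatial.transform import Rotation as R
o=get_obs(); T=R.from_quat(o["tool_rot"]).as_matrix(); print(T.round(3))
c=load("scene0"); s=load("side0")
print("bottle cap top scene",ray(c,(349.5,169.5),.075),"side",ray(s,(355.5,243),.075))
print("bottle base",ray(c,(349,195),0),ray(s,(354,271),0))
print("can top",ray(c,(167,185),.052),ray(s,(301,168),.052))
w=load("wrist0");Rw=cv2.Rodrigues(w["rvec"])[0];C=-Rw.T@w["tvec"].reshape(3)
print("cam in tool",T.T@(C-o["position"]))
# plate
y=np.radians(14.6); cen=np.array([.552,-.086]);ex=np.array([np.cos(y),np.sin(y)]);ey=np.array([-ex[1],ex[0]])
for n,a,b in(("NL",-1,1),("NR",-1,-1),("FL",1,1),("FR",1,-1)):
    print(n,(cen+.062*(a*ex+b*ey)).round(4),"leaf~",(cen+.062*a*ex+b*ey*(.08+.006+.036)).round(4))
E
```

```text
[[ 0.45  -0.     0.893]
 [-0.893  0.002  0.45 ]
 [-0.002 -1.     0.   ]]
bottle cap top scene [0.4571153  0.11423682 0.075     ] side [0.45267242 0.11346869 0.075     ]
bottle base [0.45547338 0.11893509 0.        ] [0.45094877 0.11004174 0.        ]
can top [ 0.64823968 -0.26496802  0.052     ] [ 0.64831356 -0.26697899  0.052     ]
cam in tool [ 0.00182504 -0.16189205  0.0754021 ]
NL [ 0.4764 -0.0416] leaf~ [0.4612 0.0164]
NR [ 0.5076 -0.1616] leaf~ [ 0.5228 -0.2197]
FL [ 0.5964 -0.0104] leaf~ [0.5812 0.0477]
FR [ 0.6276 -0.1304] leaf~ [ 0.6428 -0.1884]
```

```bash
python3 - <<'E'
from h import *
c=load("side0");im=c["img"][170:290,220:390]; cv2.imwrite("pics/crop_side2.png",cv2.resize(im,None,fx=4.5,fy=4.5,interpolation=2)[:,:,::-1])
E
```

```text
(no output)
```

View pics/crop_side2.png

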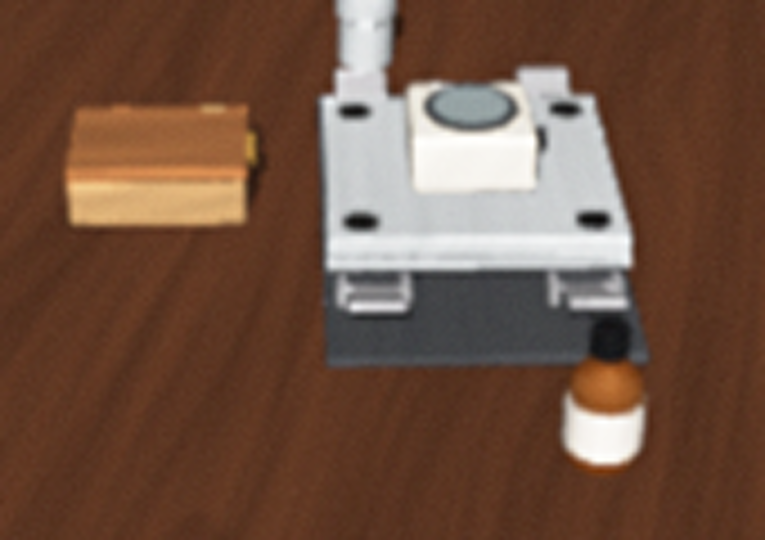

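Leaves and dots are where the given sizes put them: the near-left leaf pad is about 98 mm from the bottle and the far-right one about 77 mm from the canister. First move: go above the near-right corner with the fingers shut and the jaw axis along the plate's x.

jog_arm:
  series:
    - [-60,0,95,0,-0.17,0,1]
    - [-125,20,190,0,-0.34,0,1]
    - [-190,60,285,0,-0.51,0,1]
    - [-251.5,100,380.4,0,-0.68,0,1]
    - [-251.5,100,380.4,0,-0.85,0,1]
    - [-251.5,100,380.4,0,-1.02,0,1]
    - [-251.5,100,380.4,0,-1.19,0,1]
    - [-251.5,100,380.4,0,-1.3587,0,1]
    - [-251.5,100,380.4,0,-1.3587,0,1]
    - [-251.5,100,380.4,0,-1.3587,0,1]
    - [-251.5,100,380.4,0,-1.3587,0,1]
    - [-251.5,100,380.4,0,-1.3587,0,1]
    - [-251.5,100,380.4,0,-1.3587,0,1]
  grip_force: 20

```text
time: 1.78
position: [0.5076, -0.1631, 0.1228]
tool_rot: [0.702, 0.089, -0.089, -0.701]
ft_force: [0.2, 0.0, 0.2]
grip_width: 0.0003
```

```bash
python3 - <<'E'
from rig import *
from h import *
from scipy.spatial.transform import Rotation as R
o=get_obs(); T=R.from_quat(o["tool_rot"]).as_matrix(); print(T.round(3),o["position"],o["q"].round(2) if hasattr(o["q"],"round") else o["q"])
for n in("wrist","side","scene"):
    c=camera(n); np.savez(n+"1.npz",**c); cv2.imwrite(f"pics/{n}1.png",c["img"][:,:,::-1])
c=load("side1");cv2.imwrite("pics/side1c.png",cv2.resize(c["img"][100:290,200:400],None,fx=3,fy=3,interpolation=2)[:,:,::-1])
E
```

```text
[[ 0.968  0.    -0.25 ]
 [ 0.25  -0.     0.968]
 [ 0.    -1.    -0.   ]] [ 0.50761123 -0.16305265  0.12275839] [-0.52  0.55  1.76  0.    0.84 -0.77]
```

View pics/wrist1.png

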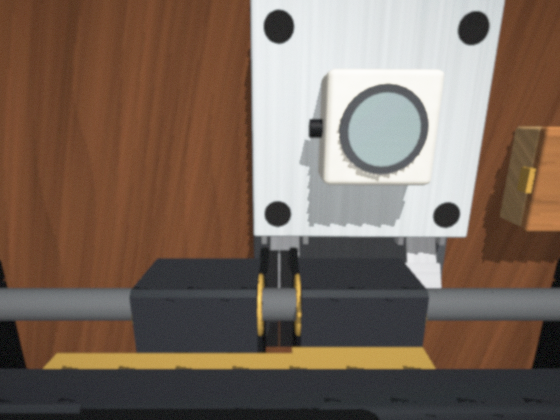

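View pics/side1c.png

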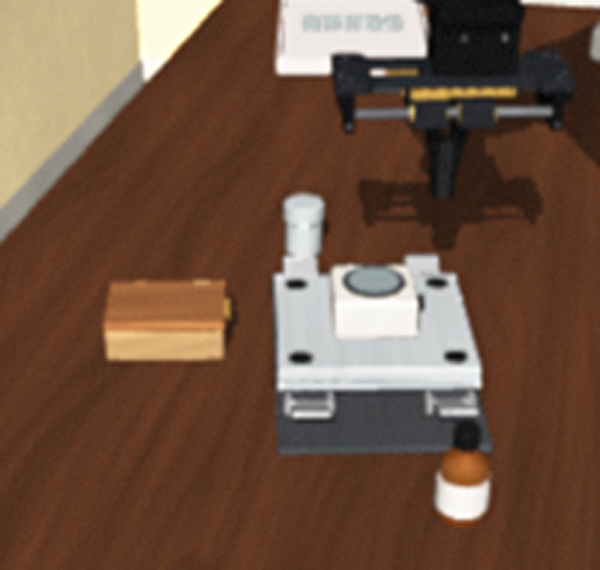

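The wrist view shows all four dots: near-right (278,214), far-right (447,215), near-left (279,26) and far-left (474,28).

```bash
python3 - <<'E'
from h import *
c=load("wrist1"); g=c["img"].max(axis=2)
P=[]
for n,u,v in (("NR",278,214),("FR",447,215),("NL",279,26),("FL",474,28)):
    m=np.zeros_like(g); m[v-20:v+20,u-20:u+20]=(g[v-20:v+20,u-20:u+20]<70)
    k,l,s,ce=cv2.connectedComponentsWithStats(m); i=1+np.argmax(s[1:,4]); p=ray(c,ce[i],.038)[:2]; P.append(p); print(n,s[i],p.round(4))
P=np.array(P); e=P[1]+P[3]-P[0]-P[2]; print(P.mean(0),np.degrees(np.arctan2(e[1],e[0])))
E
```

```text
NR [266 203  24  22 429] [ 0.5063 -0.1614]
FR [435 204  24  23 432] [ 0.6267 -0.1312]
NL [265  11  28  31 693] [ 0.4759 -0.0409]
FL [459  12  29  32 719] [ 0.5963 -0.0107]
[ 0.55129244 -0.08606517] 14.092145616417353
```

jog_arm:
  series:
    - [-1,40,1.5,0,0,0,1]
    - [-1,70,1.5,0,0,0,1]
    - [-1,80,1.5,0,0,0,1]
    - [-1,83,1.5,0,0,0,1]
    - [-1,84,1.5,0,0,0,1]
    - [-1,85,1.5,0,0,0,1]
    - [-1,85,1.5,0,0,0,1]

```text
time: 2.8
position: [0.5071, -0.1615, 0.0384]
tool_rot: [0.702, 0.09, -0.089, -0.701]
ft_force: [-0.1, 0.1, 2.8]
grip_width: 0.0003
```

jog_arm:
  series:
    - [0,1,0,0,0,0,1]
    - [0,2,0,0,0,0,1]
    - [0,2,0,0,0,0,1]

```text
time: 3.18
position: [0.5072, -0.1615, 0.0382]
tool_rot: [0.702, 0.091, -0.089, -0.701]
ft_force: [-1.9, 0.5, 18.7]
grip_width: 0.0003
```

Near-right is solid: it moved 0.2 mm under 19 N. Next is near-left.

jog_arm:
  series:
    - [0,-40,0,0,0,0,1]
    - [0,-40,50,0,0,0,1]
    - [0,-40,100,0,0,0,1]
    - [0,-40,124,0,0,0,1]
    - [0,-15,124,0,0,0,1]
    - [0,-4,124,0,0,0,1]
    - [0,-3,124,0,0,0,1]
    - [0,-2,124,0,0,0,1]
    - [0,-1,124,0,0,0,1]
    - [0,-1,124,0,0,0,1]

```text
time: 4.42
position: [0.4751, -0.0413, 0.037]
tool_rot: [0.701, 0.09, -0.09, -0.701]
ft_force: [-2.0, -0.2, 3.4]
grip_width: 0.0009
```

jog_arm:
  series:
    - [0,1,0,0,0,0,1]
    - [0,2,0,0,0,0,1]
    - [0,2,0,0,0,0,1]

```text
time: 4.8
position: [0.4749, -0.0412, 0.0351]
tool_rot: [0.701, 0.09, -0.09, -0.701]
ft_force: [-2.8, 0.3, 7.6]
grip_width: 0.0004
```

Near-left is giving: the height is 35.1 mm at 7.6 N. I'll keep pushing until it stops.

jog_arm:
  series:
    - [0,1,0,0,0,0,1]
    - [0,2,0,0,0,0,1]
    - [0,2,0,0,0,0,1]

```text
time: 5.18
position: [0.4748, -0.0411, 0.0344]
tool_rot: [0.702, 0.09, -0.09, -0.701]
ft_force: [-4.9, 0.5, 20.2]
grip_width: 0.0002
```

jog_arm:
  series:
    - [0,1,0,0,0,0,1]
    - [0,2,0,0,0,0,1]
    - [0,2,0,0,0,0,1]

```text
time: 5.55
position: [0.4748, -0.0411, 0.0341]
tool_rot: [0.702, 0.09, -0.09, -0.701]
ft_force: [-7.1, 1.8, 36.3]
grip_width: 0.0005
```

Near-left stops about 4 mm down (36 N at the stop), so it is the loose corner. I'll lift off, then measure where the leaf is.

jog_arm:
  series:
    - [0,-20,0,0,0,0,1]
    - [0,-60,0,0,0,0,1]
    - [0,-110,0,0,0,0,1]
    - [0,-110,-50,0,0,0,1]
    - [0,-110,-60,0,0,0,1]
    - [0,-110,-60,0,0,0,1]

```text
time: 6.3
position: [0.4903, -0.0996, 0.1402]
tool_rot: [-0.701, -0.089, 0.089, 0.702]
ft_force: [-0.6, 0.5, -0.5]
grip_width: 0.0002
```

```bash
python3 - <<'E'
from rig import *
from h import *
o=get_obs(); print(o["position"],o["ft_force"])
for n in("wrist","side","scene"):
    c=camera(n); np.savez(n+"2.npz",**c); cv2.imwrite(f"pics/{n}2.png",c["img"][:,:,::-1])
E
```

```text
[ 0.49025285 -0.09964056  0.1401915 ] [-0.59844272  0.50853105 -0.53152146]
```

View pics/wrist2.png

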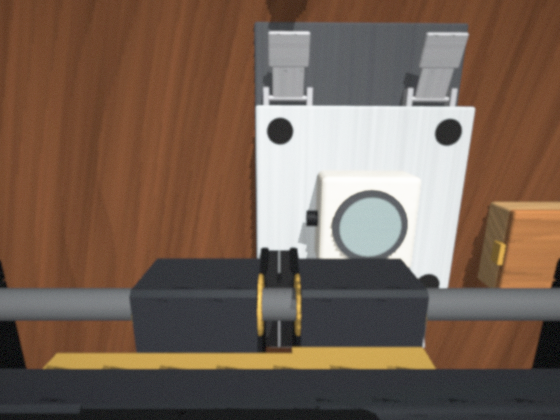

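The wrist view shows the near-left leaf at columns 269–310, with its wide pad centred at about (289,49). The far-left leaf is at (442,50). Both still stand.

```bash
python3 - <<'E'
from h import *
c=load("wrist2")
p=ray(c,(289.5,49),.027); d=ray(c,(280,131),.038); print(p,d)
y=np.radians(14.3); ex=np.array([np.cos(y),np.sin(y)]);ey=np.array([-ex[1],ex[0]])
v=(p-np.array([.5515,-.086,.027]))[:2]; print("plate frame",v@ex,v@ey)
# from tool
t=np.array([.4903,-.0996]); T=np.array([[.968,.25],[-.25,.968]]); print("tool x,z shift",T@(p[:2]-t)*1000, T@(d[:2]-t)*1000)
E
```

```text
[0.46837991 0.01596992 0.027     ] [ 0.4760814  -0.04110609  0.038     ]
plate frame -0.05535820809328839 0.11934103363814426
tool x,z shift [  7.67383002 117.35170193] [ 0.85987048 60.17675135]
```

The pad centre is at plate y = 119 mm; expected is 86 + 36·cos 0.4 = 119, so they agree. Now above it and down.

jog_arm:
  series:
    - [7.5,0,50,0,0,0,1]
    - [7.5,0,100,0,0,0,1]
    - [7.5,0,119,0,0,0,1]
    - [7.5,0,119,0,0,0,1]
    - [7.5,50,119,0,0,0,1]
    - [7.5,90,119,0,0,0,1]
    - [7.5,104,119,0,0,0,1]
    - [7.5,107,119,0,0,0,1]
    - [7.5,110,119,0,0,0,1]
    - [7.5,112,119,0,0,0,1]
    - [7.5,114,119,0,0,0,1]
    - [7.5,116,119,0,0,0,1]

```text
time: 7.95
position: [0.4684, 0.0182, 0.0262]
tool_rot: [0.702, 0.091, -0.089, -0.701]
ft_force: [-0.7, 2.8, 7.0]
grip_width: 0.0007
```

jog_arm:
  series:
    - [0,2,0,0,0,0,1]
    - [0,4,0,0,0,0,1]
    - [0,6,0.5,0,0,0,1]
    - [0,8,1,0,0,0,1]
    - [0,10,1,0,0,0,1]
    - [0,11,1,0,0,0,1]
    - [0,11,1,0,0,0,1]

```text
time: 8.82
position: [0.468, 0.0194, 0.015]
tool_rot: [-0.701, -0.09, 0.089, 0.701]
ft_force: [-0.2, 2.7, 4.3]
grip_width: 0.0004
```

jog_arm:
  series:
    - [0,1,0,0,0,0,1]
    - [0,2,0,0,0,0,1]
    - [0,3,0,0,0,0,1]
    - [0,3,0,0,0,0,1]

```text
time: 9.32
position: [0.4679, 0.0196, 0.013]
tool_rot: [0.701, 0.091, -0.089, -0.701]
ft_force: [-0.5, 5.0, 15.1]
grip_width: 0.0005
```

jog_arm:
  series:
    - [0,1,0,0,0,0,1]
    - [0,2,0,0,0,0,1]
    - [0,2,0,0,0,0,1]

```text
time: 9.7
position: [0.468, 0.0196, 0.0126]
tool_rot: [0.702, 0.091, -0.088, -0.701]
ft_force: [-3.0, 4.4, 30.8]
grip_width: 0.0003
```

At the end stop: 12.6 mm and 31 N. I'll lift clear and go back to the earlier viewing pose.

jog_arm:
  series:
    - [0,-15,0,0,0,0,1]
    - [0,-60,0,0,0,0,1]
    - [0,-110,0,0,0,0,1]
    - [0,-135,-10,0,0,0,1]
    - [0,-135,-60,0,0,0,1]
    - [0,-135,-110,0,0,0,1]
    - [0,-135,-120,0,0,0,1]
    - [0,-135,-120,0,0,0,1]
    - [0,-135,-120,0,0,0,1]

```text
time: 10.82
position: [0.4966, -0.0959, 0.1436]
tool_rot: [-0.701, -0.09, 0.091, 0.702]
ft_force: [0.7, -0.1, 0.2]
grip_width: 0.0002
```

```bash
python3 - <<'E'
from rig import *
from h import *
o=get_obs(); print(o["position"],o["ft_force"],o["time"])
for n in("wrist","side","scene"):
    c=camera(n); np.savez(n+"3.npz",**c); cv2.imwrite(f"pics/{n}3.png",c["img"][:,:,::-1])
a=load("side0")["img"][170:290,220:390];b=load("side3")["img"][170:290,220:390]
cv2.imwrite("pics/cmp3.png",cv2.resize(np.hstack([a,b]),None,fx=2.3,fy=2.3,interpolation=2)[:,:,::-1])
E
```

```text
[ 0.49663818 -0.09594831  0.14355123] [ 0.71387911 -0.1081569   0.15994157] 10.825
```

View pics/wrist3.png

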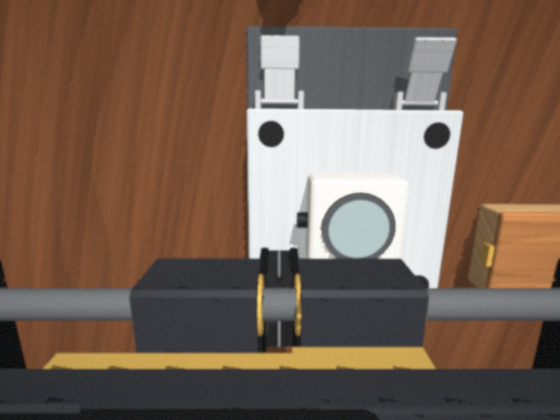

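View pics/cmp3.png

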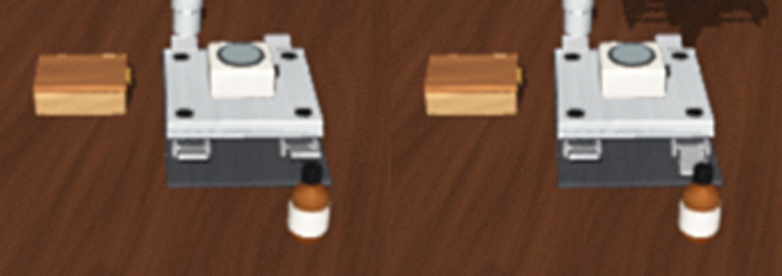

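The near-left leaf now lies flat: it is lighter in the wrist view at (280,52) and visible lying out in the side view. The other leaves stand and nothing else has moved. I'll raise the arm further clear, check depth, then hand in.

jog_arm:
  series:
    - [0,-40,0,0,0,0,1]
    - [0,-80,-40,0,0,0,1]
    - [0,-100,-90,0,0,0,1]
    - [0,-100,-140,0,0,0,1]
    - [0,-100,-160,0,0,0,1]
    - [0,-100,-160,0,0,0,1]
    - [0,-100,-160,0,0,0,1]
    - [0,-100,-160,0,0,0,1]

```text
time: 11.98
position: [0.5374, -0.2502, 0.2433]
tool_rot: [-0.701, -0.09, 0.091, 0.702]
ft_force: [-0.6, 0.5, -0.3]
grip_width: 0.0003
```

```bash
python3 - <<'E'
from rig import *
from h import *
def h(c,u,v):
    d=np.median(c["depth"][v-2:v+3,u-2:u+3]); R=cv2.Rodrigues(c["rvec"])[0]
    return (R.T@(np.linalg.inv(c["camera_matrix"])@[u,v,1]*d-c["tvec"].reshape(3)))[2]
for n,pts in(("wrist2",((289,49),(442,50),(280,131),(448,131))),("wrist3",((280,52),(432,54),(271,134),(437,135)))):
    print(n,[round(h(load(n),*p)*1000,1) for p in pts])
c=camera("side");a=load("side0")["img"].astype(int); D=abs(c["img"].astype(int)-a).max(2)
cv2.imwrite("pics/side4.png",c["img"][:,:,::-1])
for nm,(x0,y0,x1,y1) in dict(box=(232,190,278,222),bottle=(344,243,365,273),FLleaf=(292,231,315,240),rightleaves=(292,165,350,192)).items(): print(nm,D[y0:y1,x0:x1].mean().round(1))
print(get_obs()["ft_force"],get_obs()["position"]); hand_in()
E
```

```text
wrist2 [np.float64(27.3), np.float64(26.6), np.float64(38.8), np.float64(38.6)]
wrist3 [np.float64(12.4), np.float64(26.9), np.float64(39.1), np.float64(38.4)]
box 2.6
bottle 6.1
FLleaf 2.6
rightleaves 2.6
[-0.29759901  0.46080497  0.98826264] [ 0.53756662 -0.25044484  0.24345713]
the job is handed in; nothing more can be done
```

The loose corner was near left. Its shim leaf is now pressed flat, and I handed the job in at about 12 s of the 56 s allowed.

- **Finding the corner:** I pressed near right first, and it was solid (0.2 mm under 19 N). Near left then sank about 4 mm and stopped firmly, at 36 N when I let go. I did not press the two far corners, since the loose one was already found.
- **Pressing the leaf:** I pressed the near-left leaf to its end stop, ending at 12.6 mm and 31 N, then moved clear to 243 mm above the bench.
- **Leaf and plate check:** By wrist-camera depth, the near-left pad dropped from 27.3 to 12.4 mm and the far-left pad still stands at 26.9 mm. The plate's left corners read 39.1 and 38.4 mm, so that edge is level within the measuring error.
- **Surroundings check:** In the side view, the box and the two right-hand leaves look the same as at the start. The bottle's patch of the image changed slightly (6.1 on average, against 2.6 elsewhere). I put this down to the flattened leaf now showing behind it, and the comparison pictures show the bottle in the same place.

I did not press the near-left corner again after shimming, and I checked the two right-hand leaves and the canister only in the pictures.

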